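Poise the hold-down plate over the solder pallet's guide pins

ROBOT

A 7-joint arm with a two-finger parallel gripper is mounted at the origin on a cart in front of the work surface, level with it; the furniture and walls round the work are solid. World frame = base frame: x ahead of the robot, y to its left, z up, the work surface at z = 0. Lengths are in m, angles in rad, forces in N, time in s.
With the tool pointing down it reaches from about 0.4 to 0.9 m from the base axis. Payload 5.6 kg.
Tool frame: the origin (TCP) lies at the very end of the fingers, on their centre line; the grasp point (between the pads) lies r.grip_depth behind it (r.grip_depth is the distance from the TCP to the grasp point, in m); z points along the fingers, y is the line along which they close (so a half turn about z gives the same grasp; the last joint's range is limited). The gripper opens to 92 mm and grips with 3 to 60 N. Pads are 20 mm wide; open, the fingers measure 128 mm over their backs; the gripper's body (75 mm by 189 mm) begins 69 mm behind the grasp point.
Start: joints at [-1.228, 0.468, -0.012, 1.603, 0.006, 1.071, -0.056], TCP at [0.245, 0.602, 0.215] pointing down, gripper open.
Joint ranges: [-2.53, 2.53], [-0.31, 2.02], [-1.57, 1.55], [0.28, 2.44], [-1.29, 4.43], [0.15, 1.84], [-2.92, 2.92]. Speed limits (rad/s): [2.57, 2.57, 3.14, 3.14, 3.14, 3.14, 3.14].

INTERFACE

Orientations are given as a 3x3 rotation matrix whose columns are the frame's x, y, z axes.
In Python, from station import monitor, vision, r gives the robot as it stands. The module is installed in compiled form; this text tells all that it offers.
- The arm moves only by the tool play_rows, never from a script. Its argument "commands" is a list of rows, each a list of 7 numbers: the shift along the world's x, y, z in cm, then the turn, a rotation vector about the world's x, y, z in rad, then the closure, from 0 (fully open) to 1 (shut). In form: [[tx, ty, tz, ax, ay, az, jaw], ...]. A call has 1 to 8 rows; each row is the pose to reach, as a shift and turn from the pose commanded when the call began; what a row does not reach only later rows make up. A row lasts 1/10 s, in which the tool goes at most 50 mm and 8.59 degrees, less where a joint would pass 70% of its speed; a pose out of reach is approached as far as the arm can. A call with a gripper value outside its range is refused whole. The fingers move at their own pace and stop on an object; the grip force is fixed at half the most. Time passes only in rows, so rows that repeat a pose let the fingers close. It gives the time, the measured TCP pose, the force, the opening and the grip force at its end, in the units of the state.
- monitor.read_state(): the state, without advancing time (a new reading comes with each control period).
- vision.read_camera(name): name is "side" or "top" or "wrist"; returns the picture (480x640x3 uint8, blue, green, red); there is no depth.
- vision.calibration(name): a dict with "intrinsics" (3x3 intrinsics, pixels), "R" (3x3) and "t" (3): a world point X has camera coordinates R X + t. Camera axes: x right, y down, z forward; pixel columns grow to the right and rows downward; lengths in m; the calibration is good to about 2 mm. The wrist camera is an equidistant fisheye: a pixel r from the principal point sees the ray r / f radians off the axis. A picture is of the moment at which its call begins: read the wrist's pose just before it. calibration takes no time and is no camera call; for the wrist camera it gives the pose at the moment of the call.
- r.hand_in(): hands the job in; it is judged then, once.
The state is a dict: "time": time; "joint_positions": joint angles; "qvel": joint speeds; "joint_efforts": joint torques, N m; "eef_pos": TCP position; "tool_rot": TCP orientation; "contact_force": force on the tool from outside, world axes, zero at the start; "wrist_torque": the same for the moment, N m; "grip_width": finger opening in m; "grasp_force": force on a finger pad.
Only numpy, scipy, OpenCV 4.12 (cv2) and the standard library are available. Lean on these libraries where they do the work, as an engineer would, in place of code of your own. Each camera call takes 0.05 s, during which the arm holds its last target. There are 200 camera calls.

TASK

Take the aluminium hold-down plate by its black bridge handle, draw it forward out of its parking rails until it is clear of the overhanging lips, and carry it over the things standing on the bench to the solder pallet with the two orange switch bodies. Stop with it level about 1 cm above the tips of the two guide pins, brass bush straight over the brass pin and steel bush straight over the steel pin, so that I can check the bodies before it goes down: finish while still holding it there, motionless and without letting it touch the pallet at any time. Do not knock the bottle, the reel or the tin over or shift them.

Things in the scene. Friction and masses are not known exactly. Their poses are not given: they have to be found in the camera images.
- rails: fixed dark steel base 132 x 176 mm with two blue rails. Origin: underside centre; +x to the end stop (the plate comes out toward -x), z up. Rails x -62..62 mm, inner faces y +-78 mm, ledges 40 mm above the bench; lips (48 to 52 mm high) overhang the plate's long edges from x -27 mm inward, so it lifts out only once its origin is beyond x -90 mm. Stands at left or right, yaw -0.05 to 0.45 rad
- plate: loose aluminium hold-down plate 120 (x) x 150 (y) x 6 mm, 0.2 to 0.4 kg, with two windows, black bridge handle, two guide bushes (3 mm proud on top), four pads hanging 12 mm below it. Starts on the rails' ledges, axes as theirs (3 mm side play, 2.5 mm under the lips), 1 to 21 mm from the end stop. Origin: centre of the sheet's underside; z up
- handle (a point): on the plate: centre of the handle's grip bar, 36 mm above the plate origin. Bar 12 x 12 mm in section, along the plate's y, 56 mm free between its posts; grip it across, fingers closing along the plate's x; 24 mm free between bar and plate
- bush_a (a point): on the plate: centre of the brass bush (12 mm hole) at the underside's level, 36 mm to +x and 56 mm to +y of the plate origin; an orange paint dot marks this corner
- bush_b (a point): on the plate: centre of the steel bush (12 mm hole) at the underside's level, 20 mm to -x and 56 mm to -y of the plate origin (it fits one way round only)
- pallet: fixed black solder pallet 140 (x) x 166 (y) mm, top 12 mm above the bench, two orange switch bodies in nests (tops 39 mm high) and two guide pins. Origin: underside centre; z up. The plate belongs over it with origin over origin and axes parallel, same way round. Stands at left or right, yaw -0.05 to 0.45 rad
- pin_a (a point): tip of the brass guide pin, 64 mm above the bench, 36 mm to +x and 56 mm to +y of the pallet origin; pin 10 mm thick with a cone point on a 17 mm shoulder; an orange paint dot marks this corner
- pin_b (a point): tip of the steel guide pin, 64 mm above the bench, 20 mm to -x and 56 mm to -y of the pallet origin; same shape
- flux: bystander: cream flux bottle with red cap and thin needle, 38 mm wide, 112 mm tall, standing loose between rails and pallet. Origin: centre of its base
- reel: bystander: reel of solder wire, 62 mm wide, 48 mm tall, standing loose between rails and pallet. Origin: centre of its base
- tin: bystander: round tip-cleaning tin, 67 mm wide, 34 mm tall, standing loose between rails and pallet. Origin: centre of its base

How it is judged:
By the outcome, as a careful person would: the job done as asked, in the order asked, and still so for the second after the job is handed in, while the arm keeps its last pose, push and grip.
It also fails if it takes over 43 s, if anything falls off the work surface, if the arm or the gripper's body presses on something with over 40 N, if the wrist force passes 120 N, or if a joint passes its speed limit or range.

## Working session

There is one attempt and no reset: what is moved stays moved. The work goes in short steps, Python scripts to look and compute and a tool call to move; the robot and the scene stay as the last step left them, time stands still between calls to the robot, and variables do not carry over. Pictures are saved under pics/ and viewed, at most 10 in all, crops included, and the job is handed in when it is done.

Besides the shell and the picture viewer there is one more tool, called as name(argument=value, ...) on one line, values as JSON. play_rows: Moves the arm, as the interface text tells. Its arguments: {"type":"object","properties":{"commands":{"type":"array"}},"required":["commands"]}

```bash
mkdir -p pics
python3 - <<'E'
from station import monitor, vision, r
import cv2,numpy as np
np.set_printoptions(precision=4,suppress=True)
for n in ("top","side"):
    im=vision.read_camera(n); cv2.imwrite(f"pics/{n}0.png",im)
    c=vision.calibration(n); print(n,c["intrinsics"].tolist(),-c["R"].T@c["t"],c["R"])
s=monitor.read_state(); print(s["time"],s["eef_pos"],s["tool_rot"],s["grip_width"],r.grip_depth,s["contact_force"])
E
```

```text
top [[438.803353221742, 0.0, 316.82575831132687], [0.0, 438.803353221742, 235.44461162924165], [0.0, 0.0, 1.0]] [0.4621 0.0222 1.1177] [[-0.0123 -0.9999 -0.0056]
 [-0.9973  0.0127 -0.0721]
 [ 0.0721  0.0047 -0.9974]]
side [[600.5648739802573, 0.0, 322.2023813480005], [0.0, 600.5648739802573, 237.09534881773507], [0.0, 0.0, 1.0]] [ 0.3182 -0.9193  0.9111] [[ 0.9776 -0.2107  0.0043]
 [-0.1325 -0.6305 -0.7648]
 [ 0.1638  0.7471 -0.6443]]
0.1 [0.2445 0.6017 0.2137] [[-0.9265  0.3764 -0.0005]
 [ 0.3764  0.9265 -0.0015]
 [-0.0001 -0.0016 -1.    ]] 0.09188410756894426 0.0187 [-0.4475 -0.9845 -0.5064]
```

View pics/top0.png

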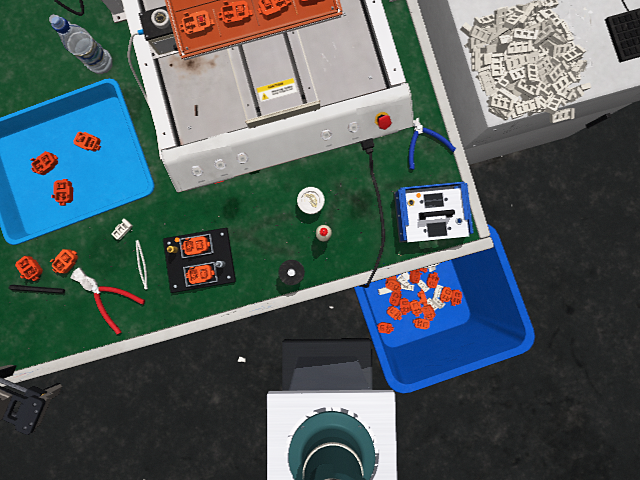

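View pics/side0.png

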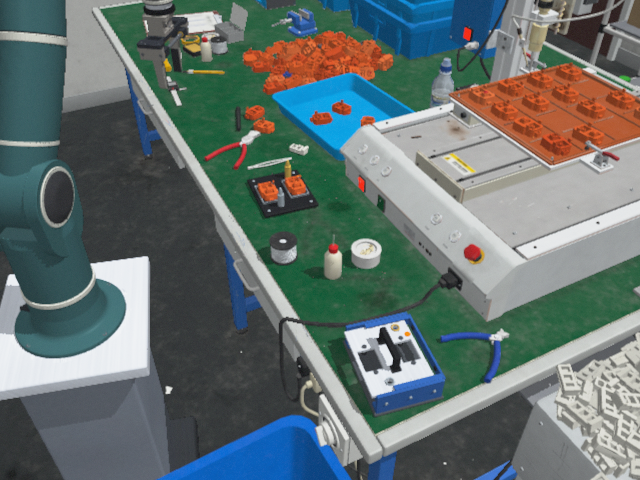

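The top view shows the pallet at about (200,260) px, with the plate in its rails at (433,215). The tin is at (311,201), the flux bottle at (324,233) and the reel at (291,272). I'll enlarge the crops to measure.

Run:
```python
import cv2,numpy as np
t=cv2.imread("pics/top0.png"); s=cv2.imread("pics/side0.png")
a=cv2.resize(t[220:300,155:245],None,fx=4.4,fy=4.4,interpolation=cv2.INTER_CUBIC)[:, :396]
b=cv2.resize(t[175:255,388:478],None,fx=4.4,fy=4.4,interpolation=cv2.INTER_CUBIC)[:, :396]
c=cv2.resize(s[150:220,240:330],None,fx=4.4,fy=4.4,interpolation=cv2.INTER_CUBIC)[:, :396]
d=cv2.resize(s[308:418,335:450],None,fx=3.4,fy=2.2,interpolation=cv2.INTER_CUBIC)[:, :396]
o=np.zeros((600,800,3),np.uint8)
for im,x,y in((a,0,0),(b,404,0),(c,0,356),(d,404,356)):
    h=min(im.shape[0],600-y); o[y:y+h,x:x+im.shape[1]]=im[:h]
cv2.imwrite("pics/crops.png",o)
```

```text
(no output)
```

View pics/crops.png

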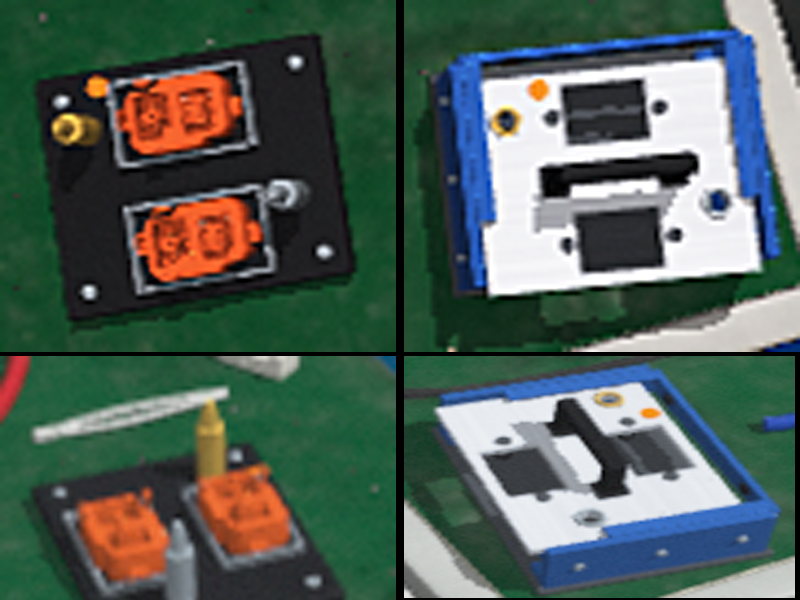

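```bash
cat > h.py <<'E'
import numpy as np, cv2
from scipy.optimize import least_squares
from station import monitor, vision, r
np.set_printoptions(precision=4,suppress=True)
CAL={n:vision.calibration(n) for n in("top","side")}
def proj(n,X):
    c=CAL[n]; p=(c["R"]@np.asarray(X).T).T+c["t"]; p=p@c["intrinsics"].T; return p[:,:2]/p[:,2:]
def ray(n,uv,z):
    c=CAL[n]; C=-c["R"].T@c["t"]; d=c["R"].T@np.linalg.inv(c["intrinsics"])@np.array([*uv,1.]); return C+d*(z-C[2])/d[2]
def w(p,L,z0=0):
    x,y,a=p; L=np.asarray(L,float); c,s=np.cos(a),np.sin(a)
    return np.c_[x+c*L[:,0]-s*L[:,1], y+s*L[:,0]+c*L[:,1], L[:,2]+z0]
def fit(obs,p0,z0=0):
    # obs: list of (cam, local point, uv)
    f=lambda p: np.concatenate([(proj(n,w(p,[L],z0))[0]-uv) for n,L,uv in obs])
    q=least_squares(f,p0,loss="soft_l1"); return q.x,f(q.x).reshape(-1,2)
E
python3 - <<'E'
from h import *
A=lambda u,v:(155+(u+.5)/4.4-.5,220+(v+.5)/4.4-.5)
B=lambda u,v:(388+(u-404+.5)/4.4-.5,175+(v+.5)/4.4-.5)
C=lambda u,v:(240+(u+.5)/4.4-.5,150+(v-356+.5)/4.4-.5)
D=lambda u,v:(335+(u-404+.5)/3.4-.5,308+(v-356+.5)/2.2-.5)
a=(.036,.056,.064);b=(-.02,-.056,.064)
ctr=A(192.5,177)
po=[("top",(0,0,.013),ctr),("top",a,A(64,128)),("top",b,A(297,191)),("side",a,C(210,404)),("side",b,C(178,521)),
 ("top",(.07,.083,.012),A(37,80)),("top",(.07,-.083,.012),A(318,36)),("top",(-.07,-.083,.012),A(355,272)),("top",(-.07,.083,.012),A(70,322))]
x,e=fit(po,[.4,.3,.1]);print("pallet",x);print(e)
for s in("top","side"):
  x2,e2=fit([o for o in po if o[0]==s],[.4,.3,.1]);print(s,x2)
pa=(.036,.056,.009);pb=(-.02,-.056,.009)
pl=[("top",pa,B(507,121)),("top",pb,B(716,201)),("side",pa,D(609,399)),("side",pb,D(590,518)),
 ("top",(-.06,.075,.006),B(488,297)),("top",(-.06,-.075,.006),B(762,270)),("top",(0,0,.042),B(620,170))]
x,e=fit(pl,[.45,-.26,.1],.04);print("plate",x);print(e)
for s in("top","side"):
  x2,e2=fit([o for o in pl if o[0]==s],x,.04);print(s,x2)
print("handle",w(x,[(0,0,.036)],.04))
print("tin",ray("top",(311,201),.034),"flux",ray("top",(324.5,232),.095),"reel",ray("top",(291,272),.048))
E
```

```text
pallet [0.4844 0.3244 0.1546]
[[ 0.8169 -0.07  ]
 [-0.9414 -0.1866]
 [-4.4579  0.7386]
 [ 0.1445 -0.9291]
 [ 0.1526  0.497 ]
 [-0.1975  0.1231]
 [ 0.7166 -0.7627]
 [ 0.7553  0.3837]
 [ 0.1651  0.0588]]
top [0.4845 0.3244 0.1551]
side [0.4839 0.3238 0.1532]
plate [ 0.5863 -0.2633  0.0822]
[[-0.0581  0.3279]
 [ 0.5823  0.452 ]
 [ 0.2606 -1.0246]
 [ 0.3213 -1.3401]
 [ 0.5801  0.0442]
 [-0.597   0.3792]
 [ 2.3298 -0.0936]]
top [ 0.5869 -0.2621  0.0871]
side [ 0.585  -0.2658  0.082 ]
handle [[ 0.5863 -0.2633  0.076 ]]
tin [0.6267 0.0408 0.034 ] flux [0.5439 0.009  0.095 ] reel [0.4512 0.0911 0.048 ]
```

The pallet and plate fits agree across both cameras. The one outlier is the steel pin, where I picked its base instead of its tip. I'll move above the handle now.

play_rows(commands=[[2,-4,1,0,0,-0.1,0],[34,-86,3,0,0,-1.1,0],[34,-86,3,0,0,-1.1,0],[34,-86,3,0,0,-1.1,0],[34,-86,3,0,0,-1.1,0],[34,-86,3,0,0,-1.1,0],[34,-86,3,0,0,-1.1,0],[34,-86,3,0,0,-1.1,0]])

```text
time: 0.9
eef_pos: [0.392, 0.2342, 0.2325]
tool_rot: [[-0.08, 0.997, -0.0], [0.997, 0.08, 0.0], [0.0, -0.0, -1.0]]
contact_force: [1.2, 0.5, -0.2]
grip_width: 0.0917
grasp_force: 0.0
```

play_rows(commands=[[19.3,-49.7,0.5,0,0,0,0],[19.3,-49.7,0.5,0,0,0,0],[19.3,-49.7,0.5,0,0,0,0],[19.3,-49.7,0.5,0,0,0,0],[19.3,-49.7,0.5,0,0,0,0],[19.3,-49.7,0.5,0,0,0,0],[19.3,-49.7,0.5,0,0,0,0],[19.3,-49.7,0.5,0,0,0,0]])

```text
time: 1.7
eef_pos: [0.5369, -0.1383, 0.2362]
tool_rot: [[-0.085, 0.996, -0.0], [0.996, 0.085, 0.0], [0.0, -0.0, -1.0]]
contact_force: [0.8, -0.0, 0.0]
grip_width: 0.092
grasp_force: 0.0
```

Run:
```python
from h import *
s=monitor.read_state();print(s["time"],s["eef_pos"],s["tool_rot"][:,1],s["joint_positions"])
```

```text
1.7 [ 0.5369 -0.1383  0.2362] [ 0.9964  0.0853 -0.    ] [-0.3211  0.3113  0.6319  1.8502 -0.2108  1.0473  0.4795]
```

play_rows(commands=[[2,-4.9,0,0,0,0,0],[4.8,-12.4,0,0,0,0,0],[4.8,-12.4,0,0,0,0,0],[4.8,-12.4,0,0,0,0,0],[4.8,-12.4,0,0,0,0,0]])

```text
time: 2.2
eef_pos: [0.584, -0.2607, 0.2354]
tool_rot: [[-0.084, 0.997, -0.002], [0.997, 0.084, 0.001], [0.001, -0.002, -1.0]]
contact_force: [0.7, 0.1, 0.4]
grip_width: 0.0918
grasp_force: 0.0
```

```bash
cat >> h.py <<'E'
def wcal():
    c=vision.calibration("wrist"); im=vision.read_camera("wrist"); return c,im
def wproj(c,X):
    p=(c["R"]@np.asarray(X).T).T+c["t"]; K=c["intrinsics"]; rr=np.hypot(p[:,0],p[:,1]); th=np.arctan2(rr,p[:,2])
    return np.c_[K[0,2]+K[0,0]*th*p[:,0]/rr, K[1,2]+K[1,1]*th*p[:,1]/rr]
def wray(c,uv,z):
    K=c["intrinsics"]; d=np.array([(uv[0]-K[0,2])/K[0,0],(uv[1]-K[1,2])/K[1,1]]); th=np.hypot(*d)
    v=np.r_[np.sin(th)*d/th,np.cos(th)]; C=-c["R"].T@c["t"]; v=c["R"].T@v; return C+v*(z-C[2])/v[2]
E
python3 - <<'E'
from h import *
import pickle
s=monitor.read_state();print(s["time"],s["eef_pos"],s["tool_rot"][:,1])
c,im=wcal(); cv2.imwrite("pics/wr1.png",im); pickle.dump(c,open("wr1.pkl","wb"))
p=[.5863,-.2633,.085]
print(wproj(c,w(p,[(.036,.056,.009),(-.02,-.056,.009),(0,.028,.042),(0,-.028,.042)],.04)))
E
```

```text
2.2 [ 0.584  -0.2607  0.2354] [ 0.9965  0.0835 -0.0016]
[[363.1299 158.2215]
 [306.4889 267.4604]
 [325.8654 192.62  ]
 [325.9307 252.4628]]
```

View pics/wr1.png

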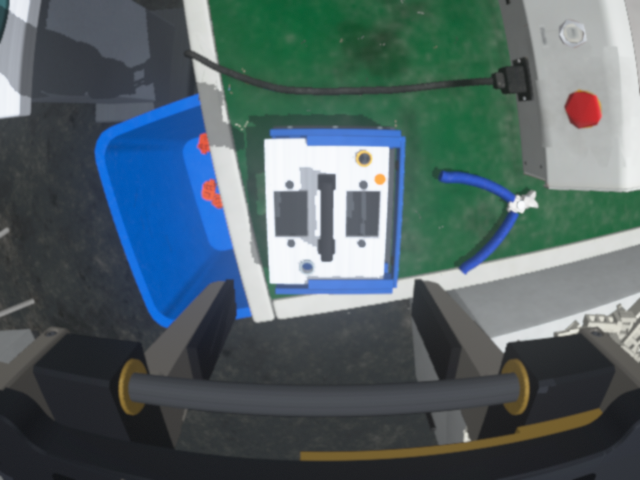

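The wrist view agrees with the estimate. It shows the brass bush at (363,158), the steel bush at (307,267) and the bar at x≈327, against predictions of (363,158), (306,267) and 326. I'll descend with the fingers half open.

play_rows(commands=[[0.2,-0.2,-3,0,0,0,0.5],[0.2,-0.2,-7,0,0,0,0.5],[0.2,-0.2,-11,0,0,0,0.5],[0.2,-0.2,-14,0,0,0,0.5],[0.2,-0.2,-16.5,0,0,0,0.5],[0.2,-0.2,-17.7,0,0,0,0.5],[0.2,-0.2,-17.7,0,0,0,0.5]])

```text
time: 2.95
eef_pos: [0.5859, -0.2604, 0.058]
tool_rot: [[-0.087, 0.996, -0.003], [0.996, 0.087, 0.002], [0.002, -0.002, -1.0]]
contact_force: [-0.4, 0.6, -0.8]
grip_width: 0.0461
grasp_force: 0.0
```

Run:
```python
from h import *
s=monitor.read_state();print(s["time"],s["eef_pos"],s["tool_rot"][:,1],s["contact_force"],s["grip_width"])
```

```text
2.95 [ 0.5859 -0.2604  0.058 ] [ 0.9962  0.0868 -0.0024] [-0.4344  0.5814 -0.7806] 0.0460584773639076
```

play_rows(commands=[[0,0,0,0,0,0,0.8],[0,0,0,0,0,0,1],[0,0,0,0,0,0,1],[0,0,0,0,0,0,1],[0,0,0,0,0,0,1],[0,0,0,0,0,0,1]])

```text
time: 3.55
eef_pos: [0.5869, -0.2627, 0.06]
tool_rot: [[-0.085, 0.996, 0.001], [0.996, 0.085, 0.0], [-0.0, 0.001, -1.0]]
contact_force: [-1.7, 0.8, 4.6]
grip_width: 0.0117
grasp_force: 30.0
```

play_rows(commands=[[-0.4,0,0.05,0,0,0,1],[-1.0,-0.1,0.1,0,0,0,1],[-2.0,-0.2,0.1,0,0,0,1],[-3.0,-0.3,0.1,0,0,0,1],[-4.0,-0.3,0.1,0,0,0,1]])

```text
time: 4.05
eef_pos: [0.545, -0.2659, 0.06]
tool_rot: [[-0.084, 0.996, -0.001], [0.996, 0.084, 0.0], [0.0, -0.001, -1.0]]
contact_force: [-0.3, 0.3, -1.5]
grip_width: 0.0116
grasp_force: 30.0
```

Run:
```python
from h import *
for i in range(3):
  s=monitor.read_state();print(s["time"],s["eef_pos"],s["tool_rot"][:,1],s["contact_force"],s["wrist_torque"],s["grip_width"])
  im=vision.read_camera("top")
cv2.imwrite("pics/t2.png",cv2.resize(im[160:280,370:500],None,fx=4,fy=4,interpolation=cv2.INTER_CUBIC))
```

```text
4.05 [ 0.545  -0.2659  0.06  ] [ 0.9965  0.0841 -0.001 ] [-0.3052  0.3424 -1.4835] [-0.1064 -0.1197 -0.0617] 0.011633641081435104
4.1 [ 0.5432 -0.2659  0.06  ] [ 0.9966  0.0828 -0.0024] [-1.7095  0.2423 -3.0245] [0.0454 0.3126 0.026 ] 0.011801027025699557
4.15 [ 0.5441 -0.2658  0.0601] [ 0.9965  0.083  -0.0021] [-0.3109  0.2974 -2.062 ] [-0.1207  0.0557 -0.0423] 0.011440453090441938
```

It is sliding freely with forces of about 2 N. I'll continue to roughly 11 cm of total draw.

play_rows(commands=[[-1.0,-0.1,0,0,0,0,1],[-2.0,-0.2,0,0,0,0,1],[-3.0,-0.3,0,0,0,0,1],[-4.0,-0.3,0,0,0,0,1],[-5.0,-0.4,0,0,0,0,1],[-6.0,-0.5,0,0,0,0,1],[-6.8,-0.6,0,0,0,0,1],[-6.8,-0.6,0,0,0,0,1]])

```text
time: 5.0
eef_pos: [0.4772, -0.272, 0.0604]
tool_rot: [[-0.083, 0.997, -0.001], [0.997, 0.083, 0.0], [0.0, -0.001, -1.0]]
contact_force: [0.9, -1.1, -2.7]
grip_width: 0.0118
grasp_force: 30.0
```

Run:
```python
from h import *
s=monitor.read_state();print(s["time"],s["eef_pos"],s["tool_rot"][:,1],s["contact_force"],s["wrist_torque"],s["grip_width"])
a=vision.read_camera("top");b=vision.read_camera("side")
cv2.imwrite("pics/t3.png",np.hstack([cv2.resize(a[170:270,380:480],(400,400),interpolation=cv2.INTER_CUBIC),cv2.resize(b[300:420,320:440],(400,400),interpolation=cv2.INTER_CUBIC)]))
```

```text
5.0 [ 0.4772 -0.272   0.0604] [ 0.9965  0.0834 -0.0006] [ 0.8868 -1.0548 -2.7235] [-0.0152  0.0801 -0.0419] 0.011796442330835114
```

View pics/t3.png

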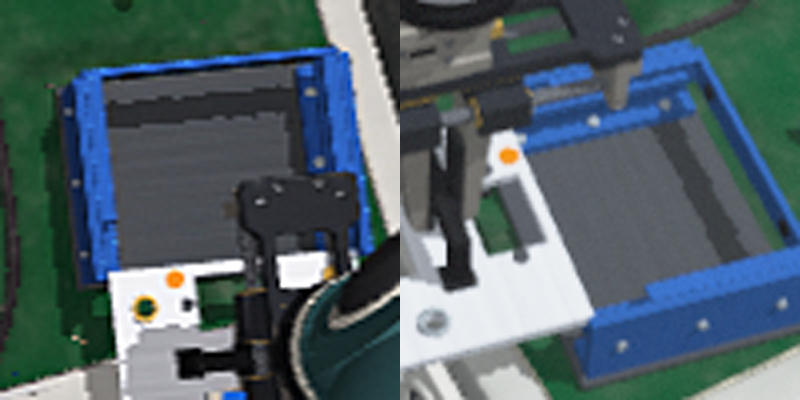

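The plate's trailing edge is now forward of both lips, which end just behind it, and the plate is level in the grip. I'll lift it straight up.

play_rows(commands=[[0,0,0.5,0,0,0,1],[0,0,1.5,0,0,0,1],[0,0,3.5,0,0,0,1],[0,0,6,0,0,0,1],[0,0,9,0,0,0,1],[0,0,12,0,0,0,1],[0,0,14.5,0,0,0,1],[0,0,16.5,0,0,0,1]])

```text
time: 5.9
eef_pos: [0.4791, -0.2719, 0.2279]
tool_rot: [[-0.085, 0.996, 0.002], [0.996, 0.085, -0.001], [-0.001, 0.002, -1.0]]
contact_force: [0.7, -0.1, -3.8]
grip_width: 0.0116
grasp_force: 30.0
```

play_rows(commands=[[0,1,0,0,0,0,1],[0,3,0,0,0,0.01,1],[0,6,0,0,0,0.02,1],[0,9.5,0,0,0,0.03,1],[0,13,0,0,0,0.04,1],[0,16.5,0,0,0,0.05,1],[0,20,0,0,0,0.06,1],[0,23.5,0,0,0,0.07,1]])

```text
time: 6.7
eef_pos: [0.4776, -0.0344, 0.2245]
tool_rot: [[-0.155, 0.988, -0.001], [0.988, 0.155, 0.0], [0.0, -0.001, -1.0]]
contact_force: [0.2, 0.0, -2.9]
grip_width: 0.0115
grasp_force: 30.0
```

play_rows(commands=[[0,3.5,0,0,0,0,1],[0,7,0,0,0,0,1],[0,10.5,0,0,0,0,1],[0,14,0,0,0,0,1],[0,17.5,0,0,0,0,1],[0.1,21,0,0,0,0,1],[0.2,24.5,0,0,0,0,1],[0.3,27.5,0,0,0,0,1]])

```text
time: 7.5
eef_pos: [0.4801, 0.2408, 0.2243]
tool_rot: [[-0.156, 0.988, -0.002], [0.988, 0.156, -0.0], [-0.0, -0.002, -1.0]]
contact_force: [1.0, -0.7, -4.1]
grip_width: 0.0118
grasp_force: 30.0
```

play_rows(commands=[[0,3,0,0,0,0,1],[0,5.5,0,0,0,0,1],[0.1,7.5,0,0,0,0,1],[0.1,8.5,0,0,0,0,1],[0.1,8.5,0,0,0,0,1],[0.1,8.5,0,0,0,0,1]])

```text
time: 8.1
eef_pos: [0.4827, 0.322, 0.225]
tool_rot: [[-0.153, 0.988, -0.0], [0.988, 0.153, -0.001], [-0.001, -0.001, -1.0]]
contact_force: [-0.4, 1.1, -4.3]
grip_width: 0.0115
grasp_force: 30.0
```

Run:
```python
from h import *
s=monitor.read_state();print(s["time"],s["eef_pos"],s["tool_rot"],s["contact_force"],s["wrist_torque"],s["grip_width"])
cv2.imwrite("pics/s4.png",vision.read_camera("side"));cv2.imwrite("pics/t4.png",vision.read_camera("top"))
a=cv2.imread("pics/s4.png");b=cv2.imread("pics/t4.png")
cv2.imwrite("pics/c4.png",np.hstack([cv2.resize(b[195:315,130:250],(400,400),interpolation=cv2.INTER_CUBIC),cv2.resize(a[80:230,220:370],(400,400),interpolation=cv2.INTER_CUBIC)]))
```

```text
8.1 [0.4827 0.322  0.225 ] [[-0.1531  0.9882 -0.0004]
 [ 0.9882  0.1531 -0.0014]
 [-0.0013 -0.0006 -1.    ]] [-0.3631  1.0772 -4.279 ] [-0.1277  0.0313  0.0073] 0.011519267139954575
```

View pics/c4.png

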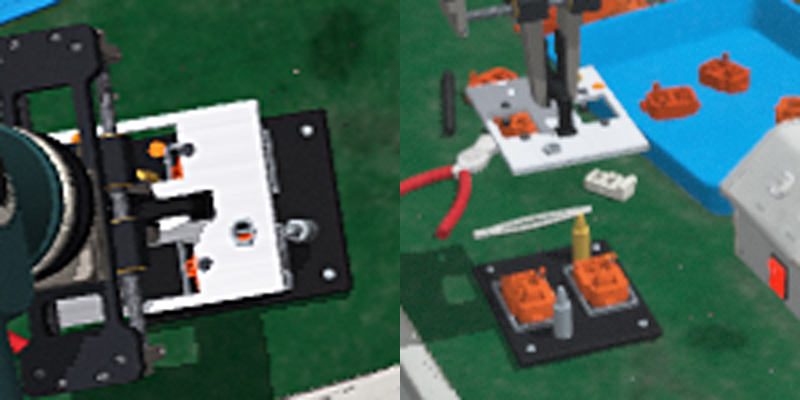

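The plate is level above the pallet and the right way round. I'll lower it to about 2 cm above the final height and then measure it against the pins.

play_rows(commands=[[0,0.1,-2,0,0,0,1],[0.1,0.2,-4.5,0,0,0,1],[0.1,0.2,-7,0,0,0,1],[0.1,0.2,-9,0,0,0,1],[0.1,0.2,-10.5,0,0,0,1],[0.1,0.2,-11,0,0,0,1],[0.1,0.2,-11,0,0,0,1],[0.1,0.2,-11,0,0,0,1]])

```text
time: 9.0
eef_pos: [0.4844, 0.3256, 0.1163]
tool_rot: [[-0.154, 0.988, 0.001], [0.988, 0.154, 0.001], [0.001, 0.002, -1.0]]
contact_force: [-0.2, 0.2, -2.4]
grip_width: 0.0117
grasp_force: 30.0
```

Run:
```python
from h import *
import pickle
Z=[]
for i in range(4):
  s=monitor.read_state();Z.append(np.r_[s["eef_pos"],np.arctan2(s["tool_rot"][1,1],s["tool_rot"][0,1])]); vision.read_camera("top")
print(s["time"],np.mean(Z,0),np.std(Z,0),s["tool_rot"][2])
c,im=wcal();pickle.dump(c,open("wr5.pkl","wb"));cv2.imwrite("pics/w5.png",im)
a=vision.read_camera("side");b=vision.read_camera("top");cv2.imwrite("pics/s5.png",a);cv2.imwrite("pics/t5.png",b)
cu=cv2.INTER_CUBIC
o=np.zeros((600,800,3),np.uint8)
o[:400,:400]=cv2.resize(b[210:310,150:250],(400,400),interpolation=cu)
o[:400,400:]=cv2.resize(a[120:220,240:340],(400,400),interpolation=cu)
o[400:,:266]=cv2.resize(im,(266,200))
cv2.imwrite("pics/c5.png",o)
```

```text
9.15 [0.4843 0.3257 0.1164 0.1548] [0.0001 0.0001 0.0001 0.0001] [ 0.001   0.0016 -1.    ]
```

View pics/c5.png

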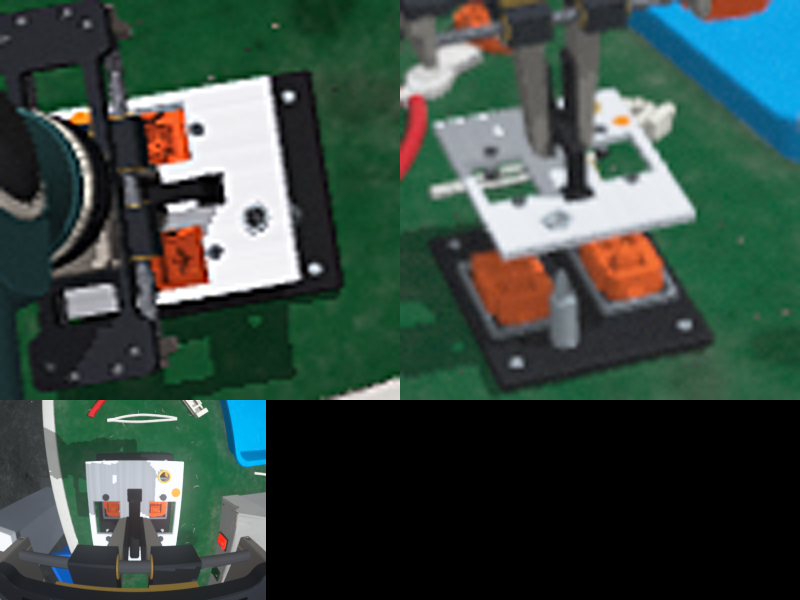

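```bash
cat > f.py <<'E'
from h import *
def fit4(obs,p0):
    f=lambda p: np.concatenate([(proj(n,w(p[:3],[L],p[3]))[0]-uv) for n,L,uv in obs])
    q=least_squares(f,p0,loss="soft_l1"); return q.x,f(q.x).reshape(-1,2)
E
python3 - <<'E'
from f import *
T=lambda u,v:(150+(u+.5)/4-.5,210+(v+.5)/4-.5)
S=lambda u,v:(240+(u-400+.5)/4-.5,120+(v+.5)/4-.5)
pb=(-.02,-.056,.009)
top=[("top",pb,T(256,218)),("top",(.06,-.075,.006),T(270,78)),("top",(-.06,-.075,.006),T(300,280))]
sd=[("side",pb,S(557,217)),("side",(.06,-.075,.006),S(696,211)),("side",(-.06,-.075,.006),S(505,248)),("side",(-.06,.075,.006),S(433,126)),("side",(.06,.075,.006),S(614,89))]
x,e=fit4(top+sd,[.484,.325,.155,.096]);print("plate",x);print(e)
x,e=fit4(sd,[.484,.325,.155,.096]);print("side only",x)
A=lambda u,v:(155+(u+.5)/4.4-.5,220+(v+.5)/4.4-.5)
C=lambda u,v:(240+(u+.5)/4.4-.5,150+(v-356+.5)/4.4-.5)
a=(.036,.056,.064);b=(-.02,-.056,.064)
pt=[("top",(0,0,.013),A(192.5,177)),("top",a,A(62,128)),("top",b,A(275,192)),
 ("top",(.07,.083,.012),A(37,80)),("top",(.07,-.083,.012),A(318,36)),("top",(-.07,-.083,.012),A(355,272)),("top",(-.07,.083,.012),A(70,322))]
ps=[("side",a,C(210,404)),("side",b,C(178,521)),("side",(-.07,-.083,.012),S(506,382)),("side",(.07,-.083,.012),S(714,337)),("side",b,S(562,271)),("side",(-.07,.083,.012),S(431,238)),("side",(-.07,.083,.012),C(34,489))]
for o in(pt+ps,pt,ps):
  x,e=fit(o,[.484,.324,.15]);print("pallet",x)
  if o is not pt and o is not ps: print(e)
im=cv2.imread("pics/w5.png"); cv2.imwrite("pics/w5c.png",cv2.resize(im[120:360,180:480],None,fx=2.5,fy=2.5,interpolation=cv2.INTER_CUBIC))
E
```

```text
plate [0.4833 0.3241 0.1563 0.0955]
[[ 0.0769 -0.0809]
 [-0.2384 -0.4005]
 [ 0.1324  0.1666]
 [ 0.268  -0.0653]
 [-0.2096 -0.0089]
 [-0.4347  0.9329]
 [ 0.1421 -0.5421]
 [-0.0699 -0.0907]]
side only [0.4842 0.3299 0.1599 0.0917]
pallet [0.4846 0.3248 0.1532]
[[ 0.6439 -0.179 ]
 [-0.6513 -0.3354]
 [ 0.3536  0.4306]
 [-0.3376 -0.0357]
 [ 0.5884 -0.8323]
 [ 0.55    0.3254]
 [-0.0525 -0.0902]
 [ 0.2573 -1.0276]
 [ 0.2042  0.3809]
 [-1.1992  0.1611]
 [ 0.7695 -0.7924]
 [ 0.1473  0.1195]
 [-0.7529 -0.3422]
 [-0.7188 -1.0581]]
pallet [0.4844 0.3252 0.1541]
pallet [0.4849 0.3234 0.1487]
```

View pics/w5c.png

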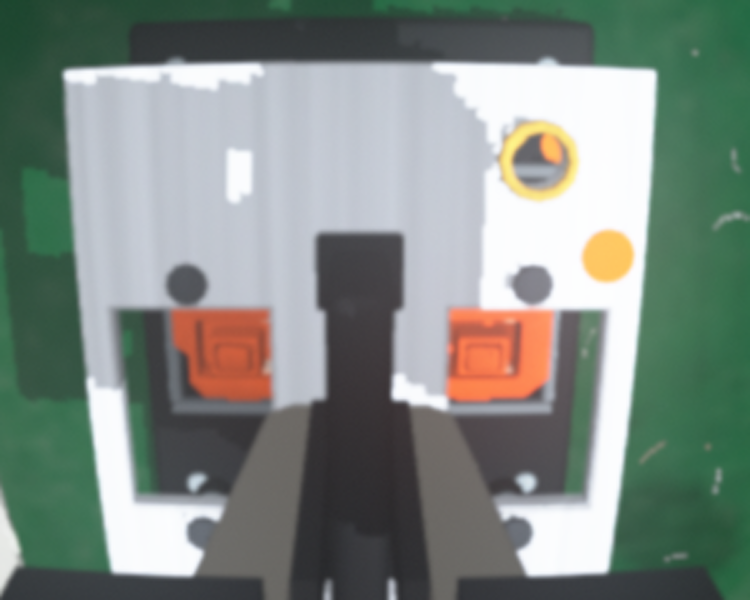

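Run:
```python
from h import *
import pickle
c=pickle.load(open("wr5.pkl","rb"))
W=lambda u,v:(180+(u+.5)/2.5-.5,120+(v+.5)/2.5-.5)
print(-c["R"].T@c["t"],c["intrinsics"][0])
P=[((.06,.075,.006),W(657,71)),((-.06,.075,.006),W(64,71)),((.036,.056,.009),W(539,160))]
f=lambda p:(wproj(c,w(p[:3],[a for a,_ in P],p[3]))-[b for _,b in P]).ravel()
for z in(.0955,.097):
  q=least_squares(lambda p:f(np.r_[p,z]),[.484,.325,.155]);print("plate",z,q.x,q.fun)
B=[W(548,62),W(176,62),W(526,482),W(197,482)]
def g(p):
  L=[(p[3],p[4],.013),(-p[3],p[4],.013),(p[3],-p[4],.013),(-p[3],-p[4],.013)]
  return (wproj(c,w(p[:3],L))-B).ravel()
q=least_squares(g,[.484,.325,.155,.058,.07]);print("pallet",q.x,q.fun)
x=[.4846,.3248,.1535]
print((wproj(c,w(x,[(.036,.056,.064),(.036,.056,.05),(-.02,-.056,.064),(0.058,.07,.013),(.07,.083,.012),(-.07,.083,.012)]))-[180,120])*2.5)
```

```text
[0.4714 0.4078 0.2873] [371.6483   0.     323.5994]
plate 0.0955 [0.4846 0.325  0.1541] [-1.5611 -0.2357  1.2915 -0.1476  0.2503  0.2705]
plate 0.097 [0.4844 0.3251 0.154 ] [-0.8591 -0.3059  0.2005 -0.2003  0.6145  0.4781]
pallet [0.4847 0.3279 0.1532 0.0553 0.0691] [ 0.2565  0.0644 -0.2879 -0.0502 -0.2944 -0.0542  0.3244  0.0026]
[[507.5829 135.3982]
 [499.076  128.5117]
 [288.1871 537.9586]
 [554.511   68.8594]
 [593.8426  27.2714]
 [124.4419  27.1848]]
```

The wrist and top/side fits put the plate within about 1–2 mm of the pallet pose. I'll descend to the final height, where the brass tip should show through its bush.

play_rows(commands=[[0,0.1,-0.4,0,0,0,1],[0,0.1,-0.9,0,0,0,1],[0.1,0.1,-1.4,0,0,0,1],[0.1,0.1,-1.8,0,0,0,1],[0.1,0.1,-2.1,0,0,0,1],[0.1,0.1,-2.2,0,0,0,1],[0.1,0.1,-2.2,0,0,0,1],[0.1,0.1,-2.2,0,0,0,1]])

```text
time: 10.15
eef_pos: [0.4848, 0.3264, 0.0934]
tool_rot: [[-0.154, 0.988, 0.0], [0.988, 0.154, 0.0], [0.0, 0.0, -1.0]]
contact_force: [0.3, -0.3, -2.5]
grip_width: 0.0117
grasp_force: 30.0
```

Run:
```python
from h import *
import pickle
Z=[]
for i in range(3):
  s=monitor.read_state();Z.append(np.r_[s["eef_pos"],np.arctan2(s["tool_rot"][1,1],s["tool_rot"][0,1])]); vision.read_camera("top")
print(s["time"],np.mean(Z,0),s["tool_rot"][2],s["contact_force"])
c,im=wcal();pickle.dump(c,open("wr6.pkl","wb"));cv2.imwrite("pics/w6.png",im)
a=vision.read_camera("side");b=vision.read_camera("top");cv2.imwrite("pics/s6.png",a);cv2.imwrite("pics/t6.png",b)
cu=cv2.INTER_CUBIC
o=np.zeros((600,800,3),np.uint8)
o[:400,:400]=cv2.resize(b[210:310,150:250],(400,400),interpolation=cu)
o[:400,400:]=cv2.resize(a[130:210,250:330],(400,400),interpolation=cu)
o[400:]=cv2.resize(im[140:215,210:510][:, :300],(800,200),interpolation=cu)
cv2.imwrite("pics/c6.png",o)
x=[.4846,.325,.1535]
print(wproj(c,w(x,[(.036,.056,.064),(-.02,-.056,.064)])),wproj(c,w(x,[(.036,.056,.009)],.074)))
```

```text
10.25 [0.4848 0.3265 0.0935 0.1549] [ 0.0002  0.0004 -1.    ] [-0.3892  0.0626 -3.1846]
[[388.1919 180.1264]
 [291.9211 353.8467]] [[394.5971 185.6048]]
```

View pics/c6.png

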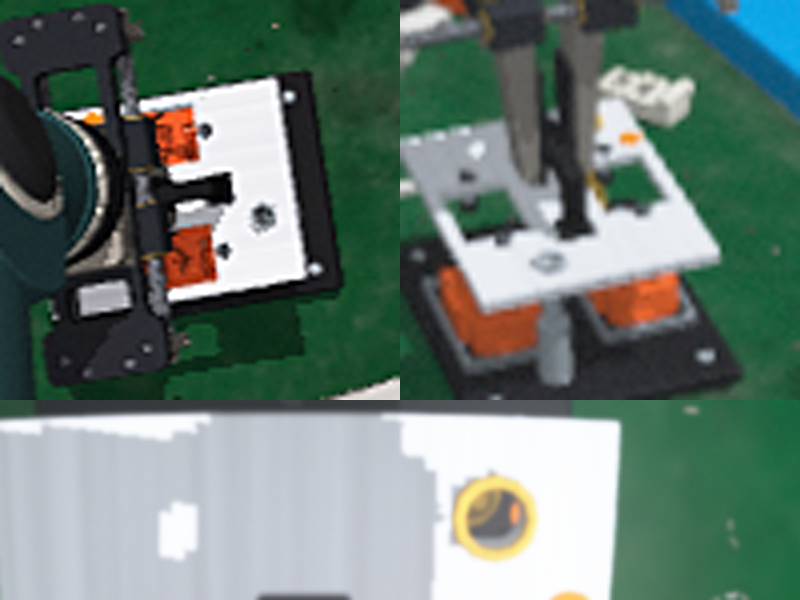

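Run:
```python
from h import *
cu=cv2.INTER_CUBIC
im=cv2.imread("pics/w6.png");b=cv2.imread("pics/t6.png");a=cv2.imread("pics/s6.png")
o=np.zeros((600,800,3),np.uint8)
o[:480,:480]=cv2.resize(im[170:200,380:410],(480,480),interpolation=cu)
o[:300,490:790]=cv2.resize(b[250:280,200:230],(300,300),interpolation=cu)
o[300:,490:790]=cv2.resize(a[165:210,260:305],(300,300),interpolation=cu)
cv2.imwrite("pics/c7.png",o)
```

```text
(no output)
```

View pics/c7.png

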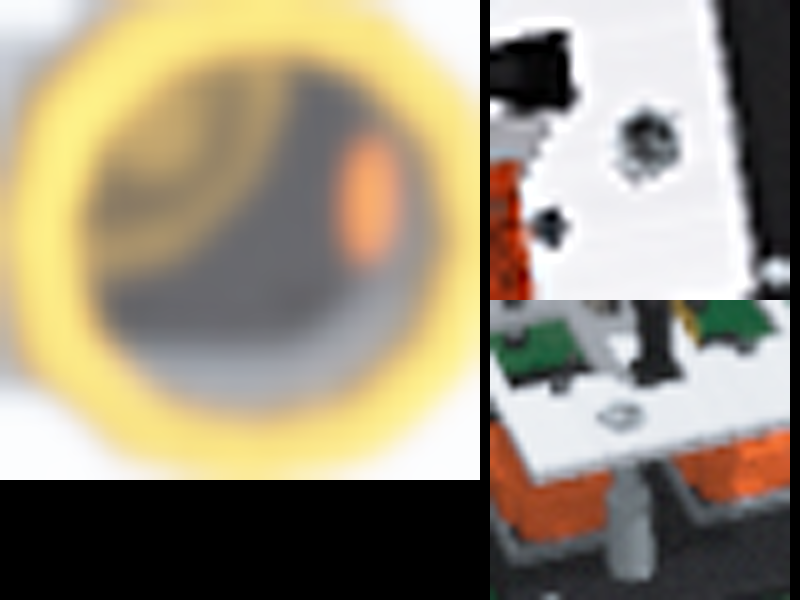

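The wrist view shows the brass tip at crop (157,135) inside the bush, which is centred at (250,230). The predicted offset for exact alignment is (-102,-87) and I observe (-93,-95), so the error is about 0.5 mm. Next I'll check the steel bush and the height numerically.

Run:
```python
from h import *
import pickle
x=[.4846,.325,.1535]
for z in(.072,.074,.076):
  q=w(x,[(-.02,-.056,.009)],z); print(z,proj("top",q),proj("side",q))
print("obs top (215.5,264) side (279.3,181.7)")
S=lambda u,v:(250+(u-400+.5)/5-.5,130+(v+.5)/5-.5); T=lambda u,v:(150+(u+.5)/4-.5,210+(v+.5)/4-.5)
o=[("top",(-.02,-.056,.009),(215.5,264)),("side",(-.02,-.056,.009),(279.3,181.7)),("top",(.06,-.075,.006),T(277,78)),("top",(-.06,-.075,.006),T(308,281)),
 ("side",(.06,-.075,.006),S(720,253)),("side",(-.06,-.075,.006),S(482,302)),("side",(.06,.075,.006),S(622,101))]
f=lambda p: np.concatenate([(proj(n,w(p[:3],[L],p[3]))[0]-uv) for n,L,uv in o])
s=least_squares(f,[*x,.074],loss="soft_l1");print(s.x,f(s.x).reshape(-1,2))
for n,u in(("tin",(311,201)),): pass
a=cv2.imread("pics/t6.png");b=cv2.imread("pics/top0.png")
d=cv2.absdiff(a,b).max(2)
for n,(u,v) in dict(tin=(311,201),flux=(324,233),reel=(291,272)).items(): print(n,(d[v-16:v+16,u-16:u+16]>60).sum())
```

```text
0.072 [[215.7175 263.6324]] [[279.9648 181.6741]]
0.074 [[215.5177 263.6256]] [[279.9307 180.9889]]
0.076 [[215.3171 263.6188]] [[279.8966 180.3024]]
obs top (215.5,264) side (279.3,181.7)
[0.4841 0.3251 0.1466 0.0722] [[ 0.1377  0.0108]
 [ 0.2861 -0.0928]
 [ 0.1929  0.3745]
 [-0.3305 -0.3655]
 [-0.0769  0.1085]
 [-0.0793  0.3093]
 [-0.1182 -0.4232]]
tin 0
flux 0
reel 0
```

The steel bush also sits within 1 mm, and the bystanders show no change. I'll trim the height by +1 mm, let it settle, and hand in.

play_rows(commands=[[0,0,0.1,0,0,0,1],[0,0,0.1,0,0,0,1],[0,0,0.1,0,0,0,1],[0,0,0.1,0,0,0,1],[0,0,0.1,0,0,0,1],[0,0,0.1,0,0,0,1],[0,0,0.1,0,0,0,1],[0,0,0.1,0,0,0,1]])

```text
time: 11.25
eef_pos: [0.4846, 0.3264, 0.0943]
tool_rot: [[-0.154, 0.988, 0.0], [0.988, 0.154, -0.0], [-0.0, 0.0, -1.0]]
contact_force: [0.3, -0.5, -3.8]
grip_width: 0.0117
grasp_force: 30.0
```

Run:
```python
from h import *
s=monitor.read_state();print(s["time"],s["eef_pos"],s["tool_rot"],abs(s["qvel"]).max(),s["grasp_force"])
if s["grasp_force"]>20 and abs(s["eef_pos"]-[.4848,.3265,.0945]).max()<.0025: print(r.hand_in())
```

```text
11.25 [0.4846 0.3264 0.0943] [[-0.1544  0.988   0.    ]
 [ 0.988   0.1544 -0.0001]
 [-0.0001  0.     -1.    ]] 0.001861770721002342 29.99883770942688
the job is handed in; nothing more can be done
None
```

The job is handed in: the plate is held level and still about 1 cm above the pin tips, with both bushes within about 1 mm of their pins, and the bottle, reel and tin look unmoved in the top view.

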